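# Unlatch the hook and take down the push block

## Task

The wooden push block (flat sole, upright handle plate with a hole) hangs on one of the two bench hooks. Press the sprung keeper at that hook's nose down until it snaps open and stays down, take the block off the hook, and stand it upright on its sole in the middle of the board that lies on the bench. Leave the comb-edged featherboard hanging on the other hook.

Things in the scene. Friction and masses are not known exactly. Their poses are not given: they have to be found in the camera images.
- block_mid (a point): Push block, pale wood, under 0.45 kg, 140 mm tall; point at its centre, 70 mm above its underside. z up, x through the handle plate's thickness, at the start along the hook from nose to post. Sole 60 (x) x 150 (y) x 18 mm; plate 18 mm thick, 110 wide (y), up to the top. Hole in the plate 50 mm wide, 18 mm below to 18 above the point; grip the 52 mm of solid plate over it.
- nose_a (a point): Middle of the top edge at the nose (free end) of the push block's hook: a level bar 14 mm wide, 10 high, through the block's hole, which hangs on it about 82 mm from the nose. x along the bar, nose to post (132 mm; post no taller than bar). With the keeper open: raise the block 16 mm (room 10 to 24), then draw it 115 mm or more along -x past the nose. Base 120 mm below.
- tab_a (a point): Centre of the upper face of the steel thumb tab (14 x 26 x 5 mm) at the free end of the keeper on the push block's hook. Keeper: flap 40 mm long, hinged crosswise at the nose, leaning 45 degrees up and inward to the block. Shut, the point is 29 mm above the bar's top; open, 7 mm above it and 11 mm nearer the block. Axes as the hook's, pitching with the keeper. Press straight down.
- keeper_a (a joint): Angle of that keeper: 0 shut, 0.76 rad folded down on the bar. A spring holds it shut; pressing down on the tab takes 5 N at most; past about 0.4 rad it snaps over, folds fully and stays open. Let go earlier, it springs up. Pulling the block does not open it. The other hook has the same keeper.
- board_top (a point): Centre of the top face of the plain board lying fixed on the bench: 180 (x) x 300 (y) x 24 mm thick, axes along its edges.
- feather_mid (a point): Bystander: flat featherboard of the same wood, 18 mm thick, 100 wide, a comb of six fingers along its lower edge, no sole, hanging on the other, identical hook. Point 70 mm below its top edge. Leave it there.
There are look-alikes about, which are no part of the job. Of the things like the part that bears block_mid, leave any that is black or green; of the rest the larger one is meant.

How it is judged:
On the way, in this order (a step that is already met when the one before it is completed fails the run):
1. the keeper of the push block's hook is pressed down open while the block still hangs there (value of joint keeper_a above 0.6 rad and distance of block_mid from where it was at the start of the episode below 0.03 m), for 0.2 s.
2. the push block is off the hook (horizontal distance between block_mid and tab_a above 0.1 m), for 0.1 s.
At the end, for the whole second after the job is handed in: The push block stands at rest, upright (within 7 degrees) on its sole on the board, its centre within 50 mm of the board's centre seen from above; any heading. The featherboard still hangs on the other hook (horizontal distance between block_mid and board_top below 0.05 m and z of block_mid in the frame of board_top between 0.062 and 0.076 m and angle between block_mid's own z axis and vertical below 0.12 rad and linear speed of block below 0.02 m/s); the robot touches nothing.
It fails at once if the featherboard is shifted by more than 30 mm (distance of feather_mid from where it was at the start of the episode above 0.03 m).
It also fails if it takes over 58 s, if anything falls off the work surface, if the arm or the gripper's body presses on something with over 40 N, if the wrist force passes 120 N, or if a joint passes its speed limit or range.

## Robot

A 7-joint arm with a two-finger parallel gripper is mounted at the origin on the work surface. World frame = base frame: x ahead of the robot, y to its left, z up, the work surface at z = 0. Lengths are in m, angles in rad, forces in N, time in s.
With the tool pointing down it reaches from about 0.4 to 0.9 m from the base axis. Payload 5.5 kg.
Tool frame: the origin (TCP) lies midway between the tips of the shut fingers; the grasp point (between the pads) lies 19 mm behind it (manip.grip_depth is the distance from the TCP to the grasp point, in m); z points along the fingers, x is the direction in which the jaws open and shut, and the axes are right-handed (so a half turn about z gives the same grasp; the last joint's range is limited). The gripper opens to 92 mm and grips with 3 to 60 N. Pads are 19 mm wide; open, the fingers measure 130 mm over their backs; the gripper's body (75 mm by 190 mm) begins 47 mm behind the grasp point.
Start: joints at [1.383, 0.501, -0.427, 1.55, 0.221, 1.138, -0.21], TCP at [0.283, -0.585, 0.227] pointing down, gripper open.
Joint ranges: [-2.88, 2.88], [-0.31, 2.03], [-1.54, 1.56], [0.2, 2.42], [-1.41, 4.55], [0.19, 2.02], [-2.57, 2.57]. Speed limits (rad/s): [2.57, 2.57, 3.14, 3.14, 3.14, 3.14, 3.14].

## Interface

Orientations are given as a unit quaternion [x, y, z, w].
In Python, from bench import manip, effector, viewer gives the robot as it stands. Calls block until the motion is done:
- manip.move_pose(position, orientation): joint-space move of the TCP to a pose.
- manip.servo_line(position, ori=None, vel=0.15): straight line of the TCP; ori=None keeps the orientation; vel is the mean speed in m/s.
- manip.movej(angles): joint-space move.
- effector.open_jaws() and effector.close(f_grip=None): open the fingers fully, or close them until they stop; f_grip is the grip in N (None keeps the last).
- manip.sleep(seconds).
- manip.solve_ik(position, orientation): joint angles nearest the present ones, or None.
- viewer.get_image(name): name is "scene" or "top" or "wrist"; returns the picture (400x640x3 uint8, red, green, blue); there is no depth.
- viewer.get_calibration(name): a dict with "vfov" (degrees; the focal length in pixels is half the picture's height over the tangent of half this angle, whatever the lens; pixels are square), "cx", "cy" (the principal point, pixels), "eye" and "attitude" of the camera in the world. Camera axes: x right, y down, z forward; pixel columns grow to the right and rows downward; lengths in m; the calibration is good to about 2 mm. A picture is of the moment at which its call begins: read the wrist's pose just before it. get_calibration takes no time and is no camera call; for the wrist camera it gives the pose at the moment of the call.
A pose or a line that the arm cannot do raises manip.PlanningError and nothing moves.
- manip.hand_in(): hands the job in, once; it reports no verdict.
Readings, each from a call of its own:
- manip.current_clock(): time.
- manip.current_q(): joint angles.
- manip.current_joint_velocities(): joint speeds.
- manip.current_tau(): joint torques, N m.
- manip.current_tool_pos(): TCP position.
- manip.current_tcp_rot(): TCP orientation.
- manip.current_force(): force on the tool from outside, world axes, zero at the start.
- manip.current_wrist_torque(): the same for the moment, N m.
- manip.current_finger_gap(): finger opening in m.
Only numpy, scipy, OpenCV 4.12 (cv2) and the standard library are available. Lean on these libraries where they do the work, as an engineer would, in place of code of your own. Each camera call takes 0.05 s, during which the arm holds its last target. There are 200 camera calls.

## Working session

There is one attempt and no reset: what is moved stays moved. The work goes in short steps, each a Python script; the robot and the scene stay as the last script left them, time stands still between calls to the robot, and variables do not carry over. Pictures are saved under pics/ and viewed, about 8 in all and at most 12, crops included, and the job is handed in when it is done.

```bash
mkdir -p pics
cat > h.py <<'E'
import numpy as np, cv2
from bench import manip, effector, viewer
from scipy.spatial.transform import Rotation as R
def att(c):
    a=np.array(c["attitude"],float)
    return R.from_quat(a).as_matrix() if a.size==4 else a.reshape(3,3)
def ray(c,u,v):
    f=200/np.tan(np.radians(c["vfov"])/2)
    return np.array(c["eye"]),att(c)@np.array([(u-c["cx"])/f,(v-c["cy"])/f,1])
def onz(c,u,v,z):
    e,d=ray(c,u,v); return e+d*(z-e[2])/d[2]
def proj(c,p):
    f=200/np.tan(np.radians(c["vfov"])/2)
    q=att(c).T@(np.array(p)-np.array(c["eye"])); return np.array([c["cx"]+f*q[0]/q[2],c["cy"]+f*q[1]/q[2]])
def tri(c1,p1,c2,p2):
    e1,d1=ray(c1,*p1);e2,d2=ray(c2,*p2)
    s=np.linalg.lstsq(np.c_[d1,-d2],e2-e1,rcond=None)[0]
    a,b=e1+s[0]*d1,e2+s[1]*d2; return (a+b)/2,np.linalg.norm(a-b)
def snap(n,f):
    c=viewer.get_calibration(n);im=viewer.get_image(n)
    cv2.imwrite(f"pics/{f}.png",im[:,:,::-1]); return c,im
def down(yaw): # tool z down, tool x at angle yaw in world
    c,s=np.cos(yaw),np.sin(yaw)
    return R.from_matrix(np.array([[c,s,0],[s,-c,0],[0,0,-1]])).as_quat()
E
python3 - <<'E'
from h import *
for n in("scene","top"):
    c,im=snap(n,n+"0");print(n,c)
print(manip.current_tcp_rot(),manip.current_clock())
E
```

```text
scene {'vfov': 54.54461039011362, 'cx': 316.9803056550309, 'cy': 194.22075216274317, 'eye': array([0.89709269, 0.89706597, 0.68109172]), 'attitude': array([ 0.2438166 ,  0.83984301, -0.46726617, -0.12992115])}
top {'vfov': 56.644159429748115, 'cx': 319.94032487608916, 'cy': 197.18409548252214, 'eye': array([0.25975965, 0.14434213, 1.15219383]), 'attitude': array([-0.69646501,  0.71274804, -0.06214948,  0.05535481])}
[ 8.47264517e-01 -5.31170467e-01 -7.32252177e-04 -4.86611659e-04] 0.1
```

View pics/scene0.png

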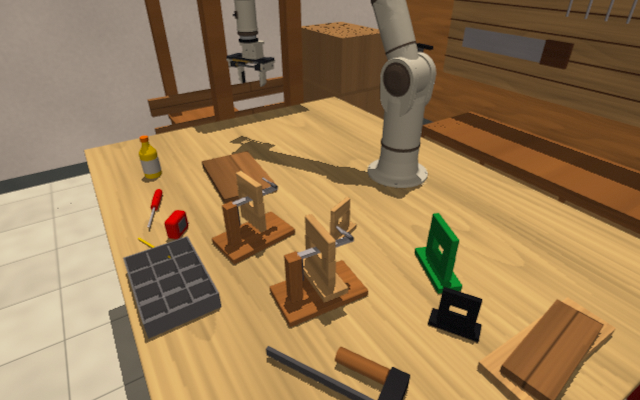

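View pics/top0.png

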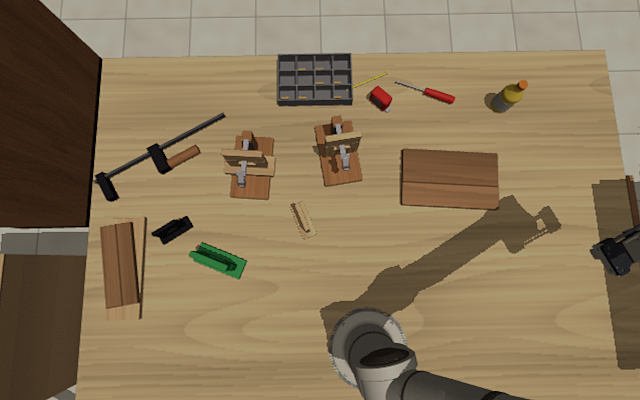

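Candidates for the push block:
- Pale block on the left hook: top (247,160), scene (320,260).
- Small pale block standing on the bench: top (303,220), scene (341,217).
- Black: top (172,230). Green: top (218,260).
- Featherboard on the other hook: top (338,140), scene (250,195).

I choose the larger pale block, on the left hook. For the board I take the one at top (450,180), which measures about 0.29 x 0.18 m; the one at (122,265) is narrower. Next is a close crop.

Run:
```python
import cv2,numpy as np
a=cv2.imread("pics/top0.png")[120:210,215:285];b=cv2.imread("pics/scene0.png")[205:325,260:375]
a=cv2.resize(a,None,fx=5.5,fy=5.5,interpolation=2)[:495,:385];b=cv2.resize(b,(int(115*495/120),495),interpolation=2)
im=np.hstack([a[:495],b]);print(im.shape);cv2.imwrite("pics/crop1.png",im)
from h import *
c=viewer.get_calibration("top")
im=cv2.imread("pics/top0.png")
# board mask: brown
hsv=cv2.cvtColor(im,cv2.COLOR_BGR2HSV)
print(hsv[165,430],hsv[195,470],hsv[140,440],hsv[215,440])
m=((hsv[:,:,2]<150)).astype(np.uint8)*255
m[:, :390]=0;m[:,510:]=0;m[:140]=0;m[209:]=0
m=cv2.morphologyEx(m,cv2.MORPH_OPEN,np.ones((5,5)))
cs,_=cv2.findContours(m,0,1);k=max(cs,key=cv2.contourArea)
r=cv2.minAreaRect(k);bp=cv2.boxPoints(r);P=np.array([onz(c,*p,0.024) for p in bp])
print(r,P.round(3),P.mean(0),[np.linalg.norm(P[i]-P[i-1]) for i in range(4)])
```

```text
(495, 859, 3)
[ 13 137 119] [ 14 134 129] [ 20  92 170] [ 19  95 167]
((454.3798522949219, 179.28314208984375), (112.10799407958984, 57.6044807434082), 3.012787342071533) [[ 0.419 -0.105  0.024]
 [ 0.602 -0.125  0.024]
 [ 0.575 -0.478  0.024]
 [ 0.393 -0.449  0.024]] [ 0.4974328 -0.2892213  0.024    ] [np.float64(0.3447448368467486), np.float64(0.18432183249904288), np.float64(0.35396350217240724), np.float64(0.18480718198091295)]
```

View pics/crop1.png

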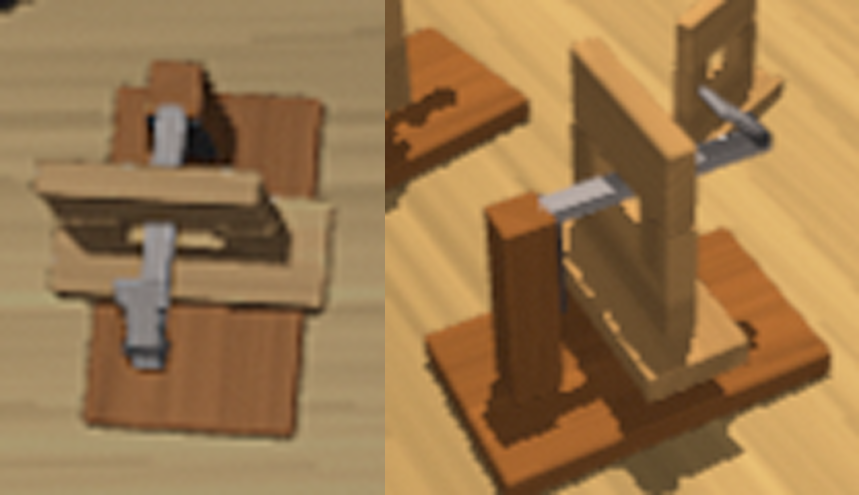

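The crop shows the pale push block hanging on the left hook with its sole at the bottom. The nose and tab point toward the robot: nose at top px (241.7,185.8), tab at (240.5,172.7), plate top centre at (242.3,153.5). Next I triangulate these against the scene view.

Run:
```python
from h import *
ct=viewer.get_calibration("top");cs=viewer.get_calibration("scene")
T=lambda x,y:(215+x/5.5,120+y/5.5); S=lambda x,y:(260+(x-385)/4.125,205+y/4.125)
for n,a,b in[("nose",(147,366),(768,138)),("tab",(140,290),(712,103)),("barpost",(170,106),(545,205)),("plate",(150,184),(632,98)),
 ("plateL",(40,178),(585,40)),("plateR",(261,189),(680,157)),("posttop",(177,72),(522,212))]:
    P,g=tri(ct,T(*a),cs,S(*b));print(n,P.round(4),round(g,4))
print("base corners",[onz(ct,*T(*p),.012).round(3) for p in((85,425),(297,437),(322,100),(115,90))])
im=cv2.imread("pics/top0.png");h=cv2.cvtColor(im,cv2.COLOR_BGR2HSV)
m=((h[:,:,0]<17)&(h[:,:,1]>110)).astype(np.uint8)*255
m[:, :390]=0;m[:,505:]=0;m[:140]=0;m[215:]=0
m=cv2.morphologyEx(m,cv2.MORPH_OPEN,np.ones((5,5)))
k=max(cv2.findContours(m,0,1)[0],key=cv2.contourArea);r=cv2.minAreaRect(k)
P=np.array([onz(ct,*p,0.024) for p in cv2.boxPoints(r)])
print(r,P.round(3),P.mean(0),[np.linalg.norm(P[i]-P[i-1]).round(3) for i in range(4)])
```

```text
nose [0.466  0.351  0.1306] 0.0009
tab [0.4989 0.3467 0.1652] 0.0029
barpost [0.6007 0.3396 0.1374] 0.0022
plate [0.5464 0.3396 0.1836] 0.0003
plateL [0.5577 0.3656 0.2363] 0.0534
plateR [0.5344 0.3126 0.1283] 0.062
posttop [0.6161 0.3374 0.1389] 0.0078
base corners [array([0.457, 0.409, 0.012]), array([0.447, 0.29 , 0.012]), array([0.646, 0.275, 0.012]), array([0.654, 0.395, 0.012])]
((450.0386657714844, 178.76519775390625), (98.86317443847656, 56.2905158996582), 3.012787342071533) [[ 0.421 -0.112  0.024]
 [ 0.601 -0.132  0.024]
 [ 0.577 -0.443  0.024]
 [ 0.398 -0.415  0.024]] [ 0.49932612 -0.27578798  0.024     ] [np.float64(0.304), np.float64(0.18), np.float64(0.312), np.float64(0.181)]
```

Run:
```python
from h import *
th=-0.084
for nm,p,ys in[("press",(.50,.348,.30),(th+np.pi/2,th-np.pi/2)),("grasp",(.547,.344,.15),(th,th+np.pi)),("draw",(.415,.355,.2),(th,th+np.pi)),("place",(.499,-.276,.15),(-.12,-.12+np.pi,th-.9))]:
    for y in ys:
        q=manip.solve_ik(list(p),list(down(y)));print(nm,round(y,2),None if q is None else np.round(q,2))
manip.move_pose([.44,.352,.34],list(down(th-np.pi/2)) )
c,im=snap("wrist","w1");print(c["eye"],att(c)[:,2],manip.current_clock(),np.round(manip.current_q(),2))
```

```text
press 1.49 [ 0.19  0.67 -1.3   1.56  0.65  1.42  0.33]
press -1.65 [-0.66  0.33  0.01  1.58 -0.01  1.22 -2.3 ]
grasp -0.08 [ 0.18  0.96 -1.31  1.61  0.95  1.33 -1.36]
grasp 3.06 [ 0.18  0.96 -1.31  1.61  0.95  1.33  1.79]
draw -0.08 [ 0.17  0.68 -1.3   1.82  0.71  1.2  -1.43]
draw 3.06 [ 0.17  0.68 -1.3   1.82  0.71  1.2   1.71]
place -0.12 [ 1.01  0.52 -0.72  1.82  0.41  0.96 -0.  ]
place 3.02 [-0.43  0.89  1.35  1.86 -0.94  1.22 -2.02]
place -0.98 [ 0.9   0.48 -0.57  1.82  0.31  0.94 -0.79]
[0.51619745 0.34539146 0.49742073] [-0.27786975  0.02452534 -0.96030563] 3.4917 [-0.73  0.22  0.02  1.64 -0.    1.28 -2.37]
```

View pics/w1.png

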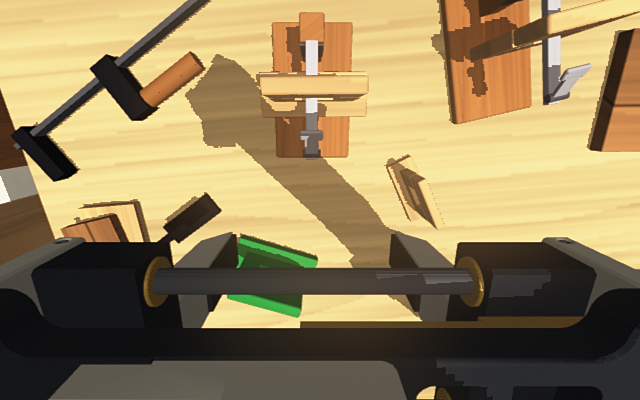

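The wrist view shows the hook aligned with the image: nose at about (312,157), tab (311,136), plate top strip cols 260–368, rows 72–95. Next I refine these and cross-check them.

Run:
```python
from h import *
c=viewer.get_calibration("wrist");print("vfov",c["vfov"],c["cx"],c["cy"])
print("tcp px",proj(c,manip.current_tool_pos()))
ct=viewer.get_calibration("top")
for n,uv,z in[("nose",(312,158),.132),("barpost",(312,41),.134),("tab",(311,136),.163),("plateC",(314,83.5),.186),("plL",(260,84),.186),("plR",(368,84),.186)]:
    print(n,onz(c,*uv,z).round(4))
im=cv2.imread("pics/w1.png")[10:170,235:390];cv2.imwrite("pics/crop2.png",cv2.resize(im,None,fx=3.6,fy=3.6,interpolation=2))
for n,a,b in[("nose",(241.7,186),(312,158)),("plate",(242.3,153.5),(314,83.5)),("tab",(240.5,172.7),(311,136))]:print(n,tri(ct,a,c,b))
```

```text
vfov 69.81059491472844 313.3244444347246 201.48649926705374
tcp px [314.59247081 249.42385239]
nose [0.4679 0.3516 0.132 ]
barpost [0.6002 0.3402 0.134 ]
tab [0.497  0.3501 0.163 ]
plateC [0.5497 0.3422 0.186 ]
plL [0.5538 0.3967 0.186 ]
plR [0.5446 0.2879 0.186 ]
nose (array([0.46783049, 0.35130201, 0.12987048]), np.float64(0.0007936385759310704))
plate (array([0.55130437, 0.34233824, 0.16801482]), np.float64(0.0008423208782906679))
tab (array([0.49769362, 0.34902011, 0.1629291 ]), np.float64(0.002524314182206535))
```

View pics/crop2.png

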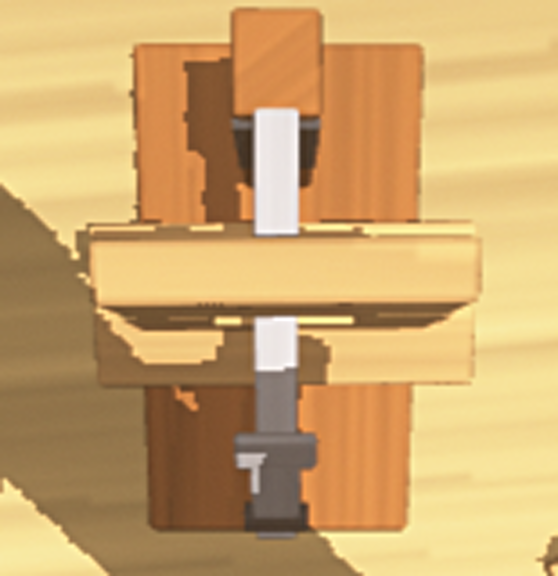

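Run:
```python
from h import *
th=-0.084
effector.close(5)
o=list(down(th-np.pi/2))
manip.move_pose([.502,.348,.20],o)
manip.servo_line([.502,.348,.168],vel=.1)
f0=np.array(manip.current_force());print(f0)
for z in(.160,.154,.148,.144,.141):
    manip.servo_line([.502,.348,z],vel=.05)
    f=np.array(manip.current_force())-f0;print(z,f.round(1),np.round(manip.current_tool_pos(),4))
    if f[2]>12:break
manip.sleep(.3)
manip.servo_line([.502,.348,.24],vel=.15)
manip.move_pose([.44,.352,.34],o)
c,im=snap("wrist","w2");cv2.imwrite("pics/crop3.png",cv2.resize(im[10:170,235:390,::-1],None,fx=3.6,fy=3.6,interpolation=2))
print(manip.current_clock())
```

```text
[3.05027544 2.58473926 5.70643516]
0.16 [-3.9 -3.3 -6.3] [0.5008 0.3479 0.16  ]
0.154 [-3.4 -1.9 -5.2] [0.5009 0.3477 0.1531]
0.148 [-2.9 -1.9 -4.6] [0.5016 0.3477 0.1474]
0.144 [-5.3 -4.8  1.2] [0.5026 0.3484 0.1453]
0.141 [-10.2  -6.9  16.7] [0.5027 0.3485 0.1448]
9.0917
```

View pics/crop3.png

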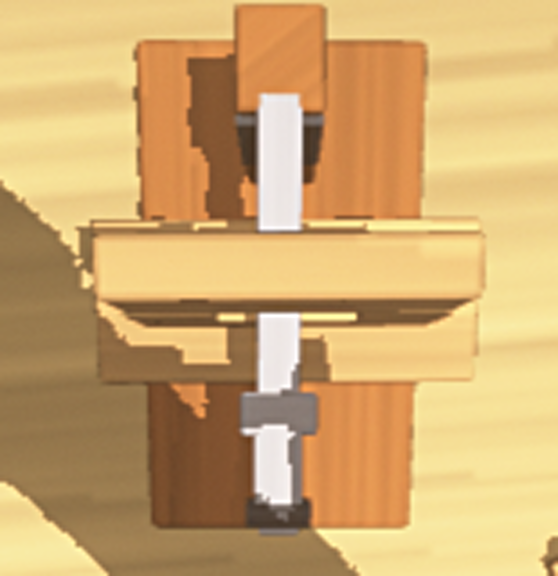

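The tab has moved from crop row 450 to 412 and the pressing hit a hard stop at z = 0.1448, so the keeper is folded open and the block hasn't moved. Next I grasp the plate.

Run:
```python
from h import *
th=-0.084
effector.open_jaws()
o=list(down(th))
manip.move_pose([.549,.3425,.26],o); print(np.round(manip.current_q(),2))
manip.servo_line([.549,.3425,.151],vel=.12)
f0=np.array(manip.current_force())
effector.close(40)
print(manip.current_finger_gap(),(np.array(manip.current_force())-f0).round(1),np.round(manip.current_tool_pos(),4),manip.current_clock())
snap("scene","s2")
```

```text
[-0.49  0.44 -0.14  1.53  0.07  1.18 -0.74]
0.017566107971813367 [-3.  -1.6  1.6] [0.5485 0.3427 0.151 ] 14.1917
```

```bash
python3 - <<'E'
from h import *
th=-0.084;f0=np.array(manip.current_force())
p=np.array(manip.current_tool_pos())
manip.servo_line(list(p+[0,0,.016]),vel=.06);print((np.array(manip.current_force())-f0).round(1),manip.current_tool_pos())
d=-np.array([np.cos(th),np.sin(th),0])
for s in(.04,.09,.135):
    manip.servo_line(list(p+[0,0,.016]+d*s),vel=.1);print(s,(np.array(manip.current_force())-f0).round(1),manip.current_finger_gap())
snap("scene","s3")
q=p+d*.135;q[2]=.36
manip.servo_line(list(q),vel=.2)
snap("scene","s4")
print(manip.current_clock(),manip.current_finger_gap())
E
python3 -c "
import cv2,numpy as np
a=cv2.imread('pics/s3.png')[100:400,180:580];b=cv2.imread('pics/s4.png')[100:400,180:580]
cv2.imwrite('pics/v5.png',np.hstack([a,b]))"
```

```text
[ 2.2  0.2 -4.7] [0.54901277 0.34265598 0.16748398]
0.04 [ 3.2 -0.1 -4.6] 0.017616654878982264
0.09 [ 1.6  0.5 -4.5] 0.018042222728067412
0.135 [ 2.2 -1.1 -6.3] 0.01744636011091124
17.675 0.017579776450215013
```

View pics/v5.png

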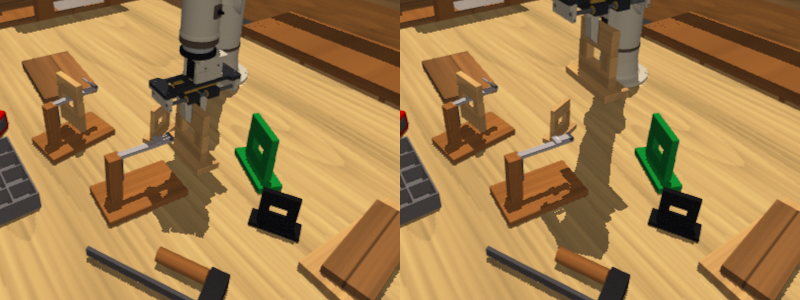

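```bash
python3 - <<'E'
from h import *
o=list(down(-.1))
manip.move_pose([.499,-.276,.36],o);print(np.round(manip.current_q(),2))
manip.servo_line([.499,-.276,.145],vel=.15)
manip.sleep(.3);f0=np.array(manip.current_force())
snap("scene","s5");snap("top","t5")
for z in np.arange(.135,.114,-.002):
    manip.servo_line([.499,-.276,z],vel=.03)
    f=np.array(manip.current_force())-f0;print(z.round(3),f.round(1))
    if f[2]>4:break
print(manip.current_clock(),manip.current_tool_pos())
E
python3 -c "
import cv2,numpy as np
a=cv2.imread('pics/s5.png')[80:280,130:430];b=cv2.imread('pics/t5.png')[100:260,360:600]
cv2.imwrite('pics/v6.png',np.hstack([cv2.resize(a,(450,300)),cv2.resize(b,(450,300))])[:,:800])"
```

```text
[ 0.06  0.24  0.48  1.61 -0.11  1.32  0.46]
0.135 [-0.3  0.2 -1.3]
0.133 [ 0.1  0.1 -0.8]
0.131 [-0.1  0.1 -0.2]
0.129 [ 0.2  1.3 -0.3]
0.127 [ 0.2  0.  -1.3]
0.125 [ 0.4  0.4 -0.7]
0.123 [-4.7  3.5 14.4]
23.9083 [ 0.49925281 -0.27597723  0.12491762]
```

View pics/v6.png

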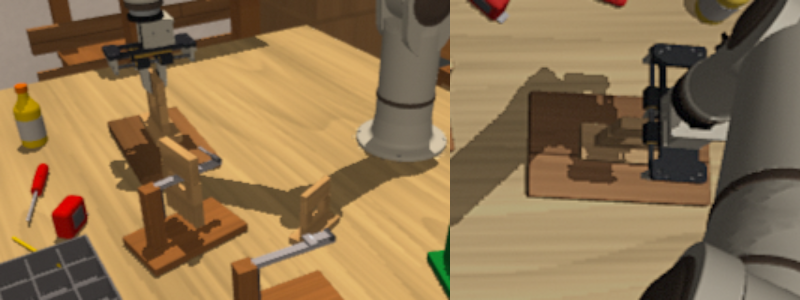

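The block has touched down on the board, with contact at about the expected height. Next I release it, retreat and check.

Run:
```python
from h import *
effector.open_jaws();manip.sleep(.2)
manip.servo_line([.499,-.276,.30],vel=.15)
manip.move_pose([.42,-.276,.42],list(down(-np.pi/2+.0)))
manip.sleep(.3)
c,im=snap("wrist","w7");snap("scene","s7");ct,it=snap("top","t7")
for z,p in((.024,(.499,-.276,.024)),(.164,(.499,-.276,.164))):print(proj(c,p),proj(ct,p),proj(viewer.get_calibration("scene"),p))
print(manip.current_clock(),manip.current_force())
a=cv2.resize(it[100:250,360:560,::-1],(400,300));b=cv2.resize(cv2.imread('pics/s7.png')[100:250,150:350],(400,300))
cv2.imwrite('pics/v7.png',np.vstack([np.hstack([a,b]),cv2.resize(im[:240,:,::-1],(800,300))]))
```

```text
[314.06459725 116.35019345] [450.12686446 178.50304211] [238.03094287 171.96849593]
[314.18477703 115.76912645] [468.15737112 167.52300805] [233.11785598 135.19894652]
28.45 [ 0.35839064  0.34120264 -0.43598114]
```

View pics/v7.png

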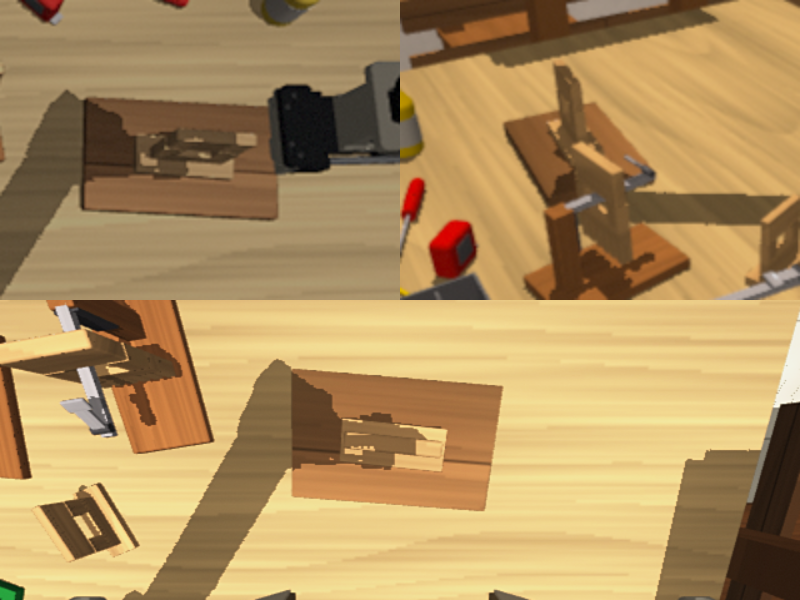

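The wrist view shows the block standing upright with its sole centre at (394,446) and the board centre at (396,440), a few mm apart. The featherboard still hangs on its hook and the arm is clear.

```bash
python3 -c "
from bench import manip
manip.hand_in();print(manip.current_clock())"
```

```text
the job is handed in; nothing more can be done
the job is handed in; nothing more can be done
```

The push block now stands upright on its sole in the middle of the board, and the job is handed in. My last clock reading before handing in was 28.5 s, against the 58 s limit.

- **Keeper:** I pressed it with closed fingers down to a hard stop. The close view afterwards showed it folded open, with the block still hanging in place.
- **Block:** I gripped the plate over the hole, raised it 16 mm and drew it 135 mm off the nose. I then set it on the board until I felt contact (about 14 N).
- **Last checks:** After release, the wrist picture shows the block within a few mm of the board's centre. The featherboard was still on its hook, and the force reading was near zero (under 1 N).
- **Disagreement:** The hard stop put the bar's top 3–4 mm higher than I had assumed from the pictures. I corrected for this before the grasp. No check failed.

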